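# Renew the bearing sleeve of the herb turntable

### The arm

A 7-joint arm with a two-finger parallel gripper is mounted at the origin on the work surface. World frame = base frame: x ahead of the robot, y to its left, z up, the work surface at z = 0. Lengths are in m, angles in rad, forces in N, time in s.
With the tool pointing down it reaches from about 0.4 to 0.85 m from the base axis. Payload 4.5 kg.
Tool frame: the origin (TCP) lies on the centre line of the jaws, within the pads' length; the fingertips stand r.tip_reach ahead of it and the grasp point (between the pads) lies 3 mm ahead of it (r.tip_reach is the distance from the TCP to the fingertips, in m); z points along the fingers, y is the line along which they close (so a half turn about z gives the same grasp; the last joint's range is limited). The gripper opens to 88 mm and grips with 3 to 60 N. Pads are 18 mm wide; open, the fingers measure 123 mm over their backs; the gripper's body (75 mm by 187 mm) begins 45 mm behind the grasp point.
Start: joints at [1.292, 0.689, -0.195, 1.565, 0.157, 0.902, -0.215], TCP at [0.192, -0.595, 0.261] pointing down, gripper open.
Joint ranges: [-3.01, 3.01], [-0.46, 2.08], [-1.47, 1.51], [0.13, 2.56], [-1, 4.14], [0.04, 2.09], [-2.66, 2.66]. Speed limits (rad/s): [2.57, 2.57, 3.14, 3.14, 3.14, 3.14, 3.14].

### API

Orientations are given as a unit quaternion [x, y, z, w].
In Python, from plant import readout, eyes, ticket, r gives the robot as it stands. The module is installed in compiled form; this text tells all that it offers.
- The arm moves only by the tool carry_out, never from a script. Its argument "motion" is a list that holds one entry, the list of rows, each a list of 7 numbers: the shift along the tool's x, y, z in mm, then the turn, a rotation vector about the tool's x, y, z in rad, then the opening in per cent of the stroke, from 0 (shut) to 100 (fully open). In form: [[[dx, dy, dz, ax, ay, az, claw], ...]]. A call has 1 to 8 rows; each row shifts and turns the commanded pose from where the row before left it, along the tool's axes as they then stand; what a row does not reach is not made up. A row lasts 1/10 s, in which the tool goes at most 50 mm and 8.59 degrees, less where a joint would pass 70% of its speed; a pose out of reach is approached as far as the arm can. A call is refused whole if a number of a shift passes 50 or a number of a turn 0.15, either way. A call with a gripper value outside its range is refused whole. The fingers move at their own pace and stop on an object; "squeeze" is the grip in N (left out, the last holds). Time passes only in rows, so rows that do not move let the fingers close. It gives the time, the measured TCP pose, the force and the opening at its end, in the units of the state.
- readout.get_state(): the state, without advancing time (a new reading comes with each control period).
- eyes.snapshot(name): name is "side" or "top" or "wrist"; returns a dict with "pixels" (420x560x3 uint8, red, green, blue), "K" (3x3 intrinsics, pixels), "dist_coeffs" ([k1, k2, p1, p2, k3] as OpenCV has them; the pictures are not rectified), "origin" and "attitude" of the camera in the world. Camera axes: x right, y down, z forward; pixel columns grow to the right and rows downward; lengths in m; the calibration is good to about 2 mm. A picture is of the moment at which its call begins. There is no depth.
- ticket.finish_job(): hands the job in, once; it reports no verdict.
The state is a dict: "clock": time; "q": joint angles; "qd": joint speeds; "joint_torque": joint torques, N m; "tool_pos": TCP position; "eef_rot": TCP orientation; "contact_force": force on the tool from outside, world axes, zero at the start; "moment": the same for the moment, N m; "opening": opening from 0.0 (shut) to 1.0 (fully open).
Only numpy, scipy, OpenCV 4.12 (cv2) and the standard library are available. Lean on these libraries where they do the work, as an engineer would, in place of code of your own. Each camera call takes 0.05 s, during which the arm holds its last target. There are 200 camera calls.

### The job

Draw the worn dark sleeve up off the turntable's shaft and push it, held in the gripper, down through the bin's orange sprung flap, so that it drops inside and the flap closes behind it. Then slide the new brass sleeve over the top of the shaft and lower it in the grip, without dropping it, until it rests fully home on the shoulder, and let go. Leave everything else on the shelf where it is, including the lamp switch.

Things in the scene. Friction and masses are not known exactly. Their poses are not given: they have to be found in the camera images.
- worn_sleeve: The worn dark steel-grey sleeve, a plain straight tube 50 mm tall, 32 mm outside diameter, 17 mm bore, open at both ends, about 0.2 kg. Origin: centre of its lower end, z along the bore towards the other end. At the start it sits on the shaft, lower end on the shoulder.
- new_sleeve: The new bright yellow brass sleeve, a plain straight tube 50 mm tall, 32 mm outside diameter, 17 mm bore, open at both ends, about 0.2 kg. Origin: centre of its lower end, z along the bore towards the other end. At the start it stands upright on the shelf (lower end at height 0).
- seat (a point): Centre of the flat top of the spindle's shoulder, on the shaft axis, 30 mm above the shelf; z up. The spindle is fixed: a grey round foot 120 mm in diameter and 20 mm high, on it an aluminium shoulder 34 mm in diameter and 10 mm high, on that an upright steel shaft 14 mm in diameter. A sleeve fully home has its lower end here.
- shaft_top (a point): Top end of the shaft, on its axis, 63 mm above the shoulder (93 mm above the shelf). The last 6 mm taper from 14 mm to 8.4 mm diameter. It stands 13 mm out of a seated sleeve. The bore leaves 1.5 mm all round the shaft.
- mouth (a point): Centre of the mouth in the bin's top face, 180 mm above the shelf. The bin is fixed, green with a white top, 150 mm (its x) by 160 mm (its y), open space about 170 mm deep below the mouth. The mouth is 100 mm along x by 120 mm along y and filled by the orange flap, whose hinge line runs along y at the mouth's +x edge; z up.
- flap (a joint): Angle of the bin's orange flap: 0 closed (level), grows as its free edge (-x side) swings down into the bin, to 1.4 rad. A light spring shuts it from any angle: about 0.6 N at mid-flap starts it, about 1.4 N there holds it at 1 rad, so the weight of a sleeve alone also sinks it. A sleeve pushed upright some 45 mm below the mouth at the centre turns it to about 1 rad and, let go there, slides off into the bin.
- lamp_switch (a joint): Chrome toggle of the grow lamp, on a white block at the right side: 0 as it leans to -x (off), grows as it is thrown; to be left alone.
- oregano_pot: Blue ceramic pot of oregano, 100 mm across, 85 mm tall with leaves to about 130 mm; origin under its centre. To be left alone.
- funnel: Red silicone funnel standing mouth down, 90 mm across, 80 mm tall; origin under its centre. To be left alone.
- dibber: Steel dibber lying flat, 170 mm long along its y, 18 mm thick; origin under its middle. To be left alone.
- spoon: Wooden spoon lying flat, 220 mm long along its x; origin near its middle. To be left alone.
There are look-alikes about, which are no part of the job. Leave any pink look-alike of the part that bears mouth alone.

How it is judged:
On the way, in this order (a step that is already met when the one before it is completed fails the run):
1. the gripper, still holding the worn sleeve, pushes its lower end at least 20 mm below the bin's mouth, the flap open (x of worn_sleeve in the frame of mouth between -0.05 and 0.05 m and y of worn_sleeve in the frame of mouth between -0.06 and 0.06 m and z of worn_sleeve in the frame of mouth below -0.02 m and value of joint flap above 0.3 rad and contact force between the fingers and worn_sleeve above 0.3 N), for 0.05 s.
2. the worn sleeve lies inside the bin and the flap has closed (x of worn_sleeve in the frame of mouth between -0.075 and 0.075 m and y of worn_sleeve in the frame of mouth between -0.08 and 0.08 m and z of worn_sleeve in the frame of mouth below -0.07 m and value of joint flap below 0.08 rad), for 0.2 s.
3. the new sleeve is brought on the shaft to within 8 mm of the shoulder while still held (horizontal distance between new_sleeve and seat below 0.0035 m and angle between new_sleeve's own z axis and vertical below 0.08 rad and z of new_sleeve in the frame of seat below 0.008 m and contact force between the fingers and new_sleeve above 0.3 N), for 0.05 s.
At the end, for the whole second after the job is handed in: The worn sleeve is at rest inside the bin (its origin at least 70 mm below the mouth) and the flap is shut (under 0.08 rad); the new sleeve is on the shaft, upright (within 0.08 rad), its lower end centred within 3.5 mm and within 2.5 mm of the shoulder, at rest (all of step 2 and horizontal distance between new_sleeve and seat below 0.0035 m and angle between new_sleeve's own z axis and vertical below 0.08 rad and z of new_sleeve in the frame of seat between -0.0025 and 0.0025 m and linear speed of new_sleeve below 0.02 m/s and linear speed of worn_sleeve below 0.05 m/s); the robot touches nothing.
It fails at once if the oregano pot, funnel, dibber or spoon is moved more than 30 mm (distance of any of oregano_pot, funnel, dibber, spoon from where it was at the start of the episode above 0.03 m).
It fails at once if the oregano pot is tipped (angle between oregano_pot's own z axis and vertical above 0.35 rad).
It fails at once if the lamp switch is thrown (value of joint lamp_switch above 0.3 rad).
It also fails if it takes over 61 s, if anything falls off the work surface, if the arm or the gripper's body presses on something with over 40 N, if the wrist force passes 120 N, or if a joint passes its speed limit or range.

## Working session

There is one attempt and no reset: what is moved stays moved. The work goes in short steps, Python scripts to look and compute and a tool call to move; the robot and the scene stay as the last step left them, time stands still between calls to the robot, and variables do not carry over. Pictures are saved under pics/ and viewed, on a budget of 10 in all, crops included, one or two more only if the job needs it, and the job is handed in when it is done.

Besides the shell and the picture viewer there is one more tool, called after "Call:" as name(argument=value, ...), one argument or row to a line, values as JSON. carry_out: Moves the arm, as the interface text tells. Its arguments: {"type":"object","properties":{"motion":{"type":"array","items":{"type":"array","items":{"type":"array","items":{"type":"number"}}}},"squeeze":{"type":"number"}},"required":["motion"]}

```bash
mkdir -p pics; cat > h.py <<'E'
import numpy as np, cv2
from scipy.spatial.transform import Rotation as R
from plant import readout, eyes, ticket, r
def snap(n,f=None):
    s=eyes.snapshot(n)
    if f: cv2.imwrite('pics/'+f,cv2.cvtColor(s['pixels'],cv2.COLOR_RGB2BGR))
    return s
def rot(a):
    a=np.array(a,float)
    return a if a.shape==(3,3) else R.from_quat(a).as_matrix()
def ray(s,u,v):
    p=cv2.undistortPoints(np.array([[[u,v]]],float),np.array(s['K']),np.array(s['dist_coeffs'])).ravel()
    return np.array(s['origin']),rot(s['attitude'])@np.array([p[0],p[1],1])
def atz(s,u,v,z):
    o,d=ray(s,u,v); return o+d*(z-o[2])/d[2]
def proj(s,P):
    A=rot(s['attitude']); t=-A.T@np.array(s['origin'])
    return cv2.projectPoints(np.array(P,float).reshape(-1,1,3),cv2.Rodrigues(A.T)[0],t,np.array(s['K']),np.array(s['dist_coeffs']))[0].reshape(-1,2)
E
python3 - <<'E'
from h import *
import pickle
d={}
for n in ('side','top','wrist'):
    s=snap(n,n+'1.png'); d[n]=s; print(n,s['origin'],s['attitude'])
pickle.dump(d,open('d.pkl','wb'))
print(s['K']); print(readout.get_state(), r.tip_reach)
E
```

```text
side [-0.18758497  0.70915373  1.26166017] [-0.31550282  0.87113884 -0.3549801   0.12475668]
top [ 0.39758073 -0.13577372  1.26022835] [-0.69737035  0.71476838 -0.03995227  0.03441756]
wrist [ 0.2579469  -0.57175245  0.38382267] [ 0.80123603 -0.58282002 -0.08016612  0.10915604]
[[301.28753613   0.         282.90767045]
 [  0.         301.28753613 201.22941308]
 [  0.           0.           1.        ]]
{'clock': 0.15, 'q': array([ 1.29176087,  0.68977324, -0.19452121,  1.56607199,  0.15729268,
        0.90251426, -0.21511746]), 'qd': array([ 3.26684178e-05, -1.81829724e-03,  2.24353339e-04, -4.57538235e-03,
       -5.20369221e-04,  6.76536656e-05,  5.55480566e-04]), 'joint_torque': array([-2.31001475e-03, -5.27866852e+01, -1.26881696e+00, -1.53588635e+01,
       -5.25406469e-02,  3.91956826e-03,  1.12535884e-04]), 'tool_pos': array([ 0.19217923, -0.59425762,  0.26011421]), 'eef_rot': array([ 9.87788746e-01,  1.55797682e-01, -1.57803979e-04, -6.71081180e-04]), 'contact_force': array([-0.53684345, -0.70629895, -1.11612576]), 'moment': array([ 0.03531285,  0.00603039, -0.01476581]), 'opening': 1.0017176228569917} 0.022
```

View pics/top1.png

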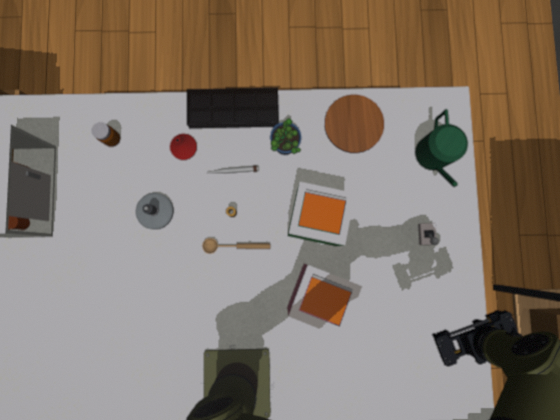

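View pics/side1.png

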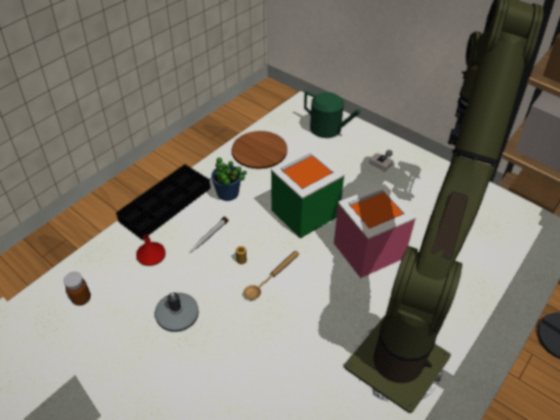

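Top view: spindle with the dark sleeve near (154,208), brass sleeve (231,211), green bin's flap (322,212), pink decoy (326,301), spoon (237,245), dibber (233,169), pot (286,136), and funnel (183,147). Side view: spindle (176,308), brass sleeve (241,255), green bin (307,190). I'll magnify these regions in one composite.

```bash
python3 - <<'E'
from h import *
import pickle
d=pickle.load(open('d.pkl','rb'))
def crop(n,x,y,w,h,k): 
    return cv2.resize(cv2.cvtColor(d[n]['pixels'],cv2.COLOR_RGB2BGR)[y:y+h,x:x+w],None,fx=k,fy=k,interpolation=cv2.INTER_CUBIC)
a=crop('top',130,185,50,50,6);b=crop('top',215,195,30,30,10)
c=crop('side',150,280,50,50,6);e=crop('side',226,240,30,30,10)
img=np.hstack([np.vstack([a,c]),np.vstack([b,e])]); cv2.imwrite('pics/comp.png',img)
for n,z in(('top',.18),('side',.18)):
    s=d[n];p=s['pixels'].astype(int)
    m=((p[...,0]>150)&(p[...,1]>40)&(p[...,1]<140)&(p[...,2]<60)).astype(np.uint8)
    N,L,st,ce=cv2.connectedComponentsWithStats(m)
    for i in range(1,N):
        if st[i,4]>150:
            c=cv2.findContours((L==i).astype(np.uint8),0,1)[0][0]
            q=cv2.boxPoints(cv2.minAreaRect(c)); W=np.array([atz(s,*x,z) for x in q])[:,:2]
            print(n,st[i],ce[i],'ctr',atz(s,*ce[i],z).round(4)); print(W.round(3).tolist())
s=d['top']
for nm,u,v,z in (('worn',150,208,.09),('foot',154,211,.02),('new',231,211,.025),('pot',286,136,.09),('funnel',183,147,.04),('dib',233,169,.01),('dibR',257,168,.01),('spoon',270,245,.01),('spoonL',210,245,.01),('jar',102,132,.05),('pink',326,301,.18)): print(nm,atz(s,u,v,z).round(3))
E
```

```text
top [ 300  193   45   40 1300] [321.80230769 212.56538462] ctr [ 0.5075 -0.2633  0.18  ]
[[0.476, -0.198], [0.565, -0.219], [0.539, -0.329], [0.45, -0.307]]
side [284 157  47  31 770] [306.95194805 171.49480519] ctr [ 0.5099 -0.2624  0.18  ]
[[0.566, -0.222], [0.538, -0.361], [0.454, -0.305], [0.485, -0.174]]
worn [0.543 0.247 0.09 ]
foot [0.542 0.257 0.02 ]
new [0.535 0.01  0.025]
pot [ 0.758 -0.171  0.09 ]
funnel [0.745 0.16  0.04 ]
dib [0.676 0.003 0.01 ]
dibR [ 0.677 -0.076  0.01 ]
spoon [ 0.424 -0.113  0.01 ]
spoonL [0.429 0.08  0.01 ]
jar [0.797 0.416 0.05 ]
pink [ 0.264 -0.266  0.18 ]
```

View pics/comp.png

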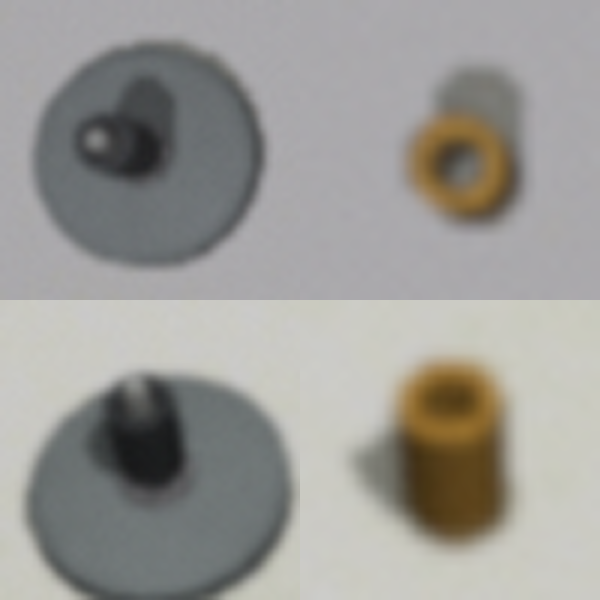

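Composite, in image pixels: top view shows the shaft tip at (146.0,208.3), foot centre (155,210.5) and brass ring top (231.0,211.4). Side view shows the shaft tip at (173.3,294.2) and brass ring top (241.2,249.7).

```bash
cat >> h.py <<'E'
def plan(target,yaw=None):
    """tool-frame shift in mm (after a turn to yaw, if any) from the measured pose to target"""
    s=readout.get_state(); A=rot(s['eef_rot']); p=np.array(s['tool_pos'])
    y=np.arctan2(A[1,0],A[0,0])
    print('t',round(s['clock'],2),'pos',p.round(4),'yaw',round(np.degrees(y),2),'tilt',(A[:2,2]).round(4),'F',np.array(s['contact_force']).round(1),'open',round(s['opening'],3))
    if yaw is not None:
        yr=np.radians(yaw); print('turn az',round(y-yr,4)); A=np.array([[np.cos(yr),np.sin(yr),0],[np.sin(yr),-np.cos(yr),0],[0,0,-1]])
    print('shift',(A.T@(np.array(target)-p)*1000).round(1))
def tri(obs):
    M=np.zeros((3,3));b=np.zeros(3)
    for s,u,v in obs:
        o,d=ray(s,u,v);d/=np.linalg.norm(d);Q=np.eye(3)-np.outer(d,d);M+=Q;b+=Q@o
    return np.linalg.solve(M,b)
E
python3 - <<'E'
from h import *
import pickle
d=pickle.load(open('d.pkl','rb')); t,s=d['top'],d['side']
print('tip top',atz(t,146,208.3,.093),'side',atz(s,173.3,294.2,.093),tri([(t,146,208.3),(s,173.3,294.2)]))
print('foot',atz(t,155,210.5,.02)); 
print('new top',atz(t,231,211.4,.05),'side',atz(s,241.2,249.7,.05))
plan([.50,-.26,.26],-13.4)
E
```

```text
tip top [0.54223149 0.25857694 0.093     ] side [0.54167887 0.25864945 0.093     ] [0.54211713 0.25858354 0.09260435]
foot [0.54345246 0.25430591 0.02      ]
new top [0.53129774 0.0066718  0.05      ] side [0.53351264 0.00783538 0.05      ]
t 0.15 pos [ 0.1922 -0.5943  0.2601] yaw 17.93 tilt [-0.0005  0.0013] F [-0.5 -0.7 -1.1] open 1.002
turn az 0.5467
shift [ 2.220e+02 -3.965e+02  1.000e-01]
```

Call:
carry_out(
  motion=[
    [[0,0,0,0,0,0.137,100],[0,0,0,0,0,0.137,100],[0,0,0,0,0,0.137,100],[0,0,0,0,0,0.136,100],[22,-39,0,0,0,0,100],[22,-39,0,0,0,0,100],[22,-39,0,0,0,0,100],[22,-39,0,0,0,0,100]],
  ],
)

```text
clock: 0.95
tool_pos: [0.3151, -0.4619, 0.2605]
eef_rot: [0.993, -0.117, -0.0, -0.0]
contact_force: [0.4, 0.8, 0.2]
opening: 1.001
```

Call:
carry_out(
  motion=[
    [[22,-39,0,0,0,0,100],[22,-39,0,0,0,0,100],[22,-39,0,0,0,0,100],[22,-39,0,0,0,0,100],[22,-39,0,0,0,0,100],[22,-39,0,0,0,0,100],[0,0,0,0,0,0,100]],
  ],
)

```text
clock: 1.65
tool_pos: [0.5023, -0.2587, 0.2604]
eef_rot: [0.994, -0.111, 0.002, -0.003]
contact_force: [0.4, 0.5, 0.6]
opening: 0.999
```

```bash
python3 -c "
from h import *
plan([.48,.258,.25],-13.4)"
```

```text
t 1.65 pos [ 0.5023 -0.2587  0.2604] yaw -12.71 tilt [0.0038 0.0046] F [0.4 0.5 0.6] open 0.999
turn az 0.012
shift [-141.5 -497.5   10.4]
```

Call:
carry_out(
  motion=[
    [[-13,-45,0,0,0,0,100],[-13,-45,0,0,0,0,100],[-13,-45,0,0,0,0,100],[-13,-45,0,0,0,0,100],[-13,-45,0,0,0,0,100],[-13,-45,0,0,0,0,100],[-13,-45,0,0,0,0,100],[-13,-45,0,0,0,0,100]],
  ],
)

```text
clock: 2.45
tool_pos: [0.4788, 0.1093, 0.2607]
eef_rot: [0.993, -0.117, -0.0, 0.0]
contact_force: [0.4, -0.3, -0.1]
opening: 1.003
```

Call:
carry_out(
  motion=[
    [[-13,-45,0,0,0,0,100],[-13,-45,0,0,0,0,100],[-12,-47,10,0,0,0,100],[0,0,0,0,0,0,100],[0,0,0,0,0,0,100],[0,0,0,0,0,0,100]],
  ],
)

```text
clock: 3.05
tool_pos: [0.4743, 0.2481, 0.2506]
eef_rot: [0.993, -0.118, -0.0, 0.001]
contact_force: [0.0, -0.6, -0.0]
opening: 1.004
```

```bash
python3 - <<'E'
from h import *
import pickle
plan([.542,.258,.20],-13.4)
s=snap('wrist','w2.png'); pickle.dump(s,open('w2.pkl','wb'))
print(s['origin'],proj(s,[[.542,.258,.093],[.542,.258,.03],[.542,.258,.08]]))
E
```

```text
t 3.05 pos [0.4743 0.2481 0.2506] yaw -13.54 tilt [-0.0003 -0.0016] F [ 0.  -0.6 -0. ] open 1.004
turn az -0.0025
shift [ 63.6 -25.4  50.6]
[0.54150181 0.23341011 0.37445405] [[255.9037865  123.42022224]
 [260.74216792 122.31763938]
 [257.07090297 123.15427515]]
```

View pics/w2.png

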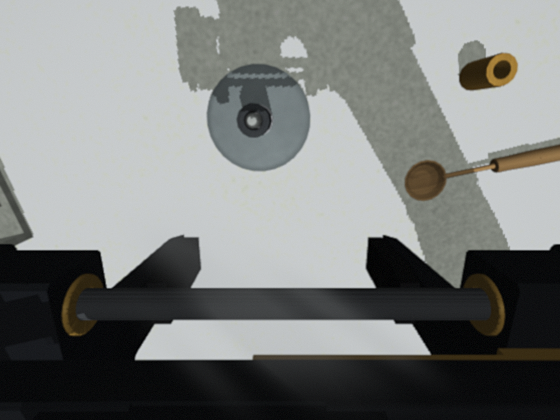

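Wrist view: shaft tip near (252.5,121.5), foot circle centred near (258,117), brass ring top at (503,70). I'll refine numerically.

```bash
python3 - <<'E'
from h import *
import pickle
s=pickle.load(open('w2.pkl','rb')); p=s['pixels'].astype(int); g=p.sum(2)/3
print(g[108:136:2,238:272:2].astype(int))
m=(g<60).astype(np.uint8); m[:95]=0;m[145:]=0;m[:,:225]=0;m[:,285:]=0
m[:, :]=m
ys,xs=np.nonzero(m); print('dark',xs.min(),xs.max(),ys.min(),ys.max())
br=(p[...,0]>p[...,2]+50)&(p[...,0]>120); br[:, :450]=0; br[100:]=0
ys,xs=np.nonzero(br); print('brass',xs.min(),xs.max(),ys.min(),ys.max())
hs=cv2.HoughCircles(g.astype(np.uint8)[40:190,190:330],cv2.HOUGH_GRADIENT,1,200,param1=60,param2=15,minRadius=46,maxRadius=60);print(hs)
print('tip',atz(s,252.5,121.5,.093),'foot',atz(s,258.5,117.5,.02),'new',atz(s,503,70,.05))
E
```

```text
[[124 113  49  30  32  31  32  32  32  31  33  33  32  37  70  79  86]
 [113  58  30  36  43  36  26  24  23  30  44  36  35  41  29  72  83]
 [ 86  49  54  59  54  30  25  31  40  59  55  52  56  58  49  38  82]
 [ 68  54  60  58  34  46  62  68  65  67  58  51  55  58  58  34  55]
 [ 56  54  60  43  42  86 104  89  84  69  58  48  51  58  57  41  60]
 [ 53  59  58  37  59 152 149 141 157 101  62  51  46  56  54  49  44]
 [ 52  57  56  34  73 162 166 167 169 133  69  55  44  54  55  54  31]
 [ 54  56  58  37  64 154 169 171 172 124  73  55  42  55  57  53  45]
 [ 60  55  58  46  45 109 158 165 142  92  68  46  48  55  58  46  70]
 [ 70  53  55  59  36  53  83  94  87  74  66  51  54  53  59  35 107]
 [106  59  58  58  54  37  35  47  38  36  54  53  56  60  55  62 129]
 [127  87  55  56  57  58  51  44  44  47  55  59  58  58  71 142 132]
 [126 124  78  53  56  58  59  60  57  59  59  60  57  66 135 140 129]
 [125 125 120  88  59  57  59  60  60  60  59  60  67 124 132 129 129]]
dark 238 270 103 135
brass 487 517 53 85
[[[68.5 76.5 52.6]]]
tip [0.5443405  0.26055437 0.093     ] foot [0.54771527 0.25984517 0.02      ] new [0.53402274 0.00946276 0.05      ]
```

Call:
carry_out(
  motion=[
    [[32.5,-13.5,0,0,0,0,100],[32,-14,20,0,0,0,100],[0,0,40,0,0,0,100],[0,0,40,0,0,0,100],[0,0,40,0,0,0,100],[0,0,30,0,0,0,100],[0,0,15,0,0,0,100],[0,0,0,0,0,0,100]],
  ],
  squeeze=20,
)

```text
clock: 3.9
tool_pos: [0.5426, 0.2599, 0.0643]
eef_rot: [0.993, -0.118, -0.001, 0.001]
contact_force: [-0.8, 0.3, 0.9]
opening: 0.999
```

```bash
python3 -c "
from h import *
plan([.5435,.2597,.065])"
```

```text
t 3.9 pos [0.5426 0.2599 0.0643] yaw -13.53 tilt [-0.0028 -0.0022] F [-0.8  0.3  0.9] open 0.999
shift [ 0.9 -0.1 -0.7]
```

Call:
carry_out(
  motion=[
    [[0,0,0,0,0,0,0],[0,0,0,0,0,0,0],[0,0,0,0,0,0,0],[0,0,0,0,0,0,0],[0,0,0,0,0,0,0],[0,0,0,0,0,0,0],[0,0,0,0,0,0,0],[0,0,0,0,0,0,0]],
  ],
  squeeze=20,
)

```text
clock: 4.7
tool_pos: [0.5431, 0.2616, 0.0657]
eef_rot: [0.993, -0.117, -0.0, 0.0]
contact_force: [-1.0, -0.6, 1.7]
opening: 0.36
```

```bash
python3 -c "
from h import *
plan([.5435,.2597,.065])"
```

```text
t 4.7 pos [0.5431 0.2616 0.0657] yaw -13.43 tilt [-0.0002 -0.0004] F [-1.  -0.6  1.7] open 0.36
shift [0.8 1.7 0.7]
```

Call:
carry_out(
  motion=[
    [[0,0,-10,0,0,0,0],[0,0,-20,0,0,0,0],[0,0,-30,0,0,0,0],[0,0,-30,0,0,0,0],[0,0,-35,0,0,0,0],[0,0,-35,0,0,0,0],[0,0,-35,0,0,0,0],[0,0,0,0,0,0,0]],
  ],
)

```text
clock: 5.5
tool_pos: [0.5457, 0.2629, 0.266]
eef_rot: [0.993, -0.117, 0.004, -0.003]
contact_force: [1.2, 1.0, -2.4]
opening: 0.357
```

```bash
python3 - <<'E'
from h import *
import pickle
plan([.5085,-.263,.26])
a=snap('top');b=snap('side');c=snap('wrist')
pickle.dump((a,b,c),open('d3.pkl','wb'))
f=lambda s,x,y,w,h:cv2.resize(cv2.cvtColor(s['pixels'],4)[y:y+h,x:x+w],(400,300))
f2=lambda s,P,w=80,h=60:f(s,int(P[0]-w/2),int(P[1]-h/2),w,h)
P=[.5435,.26,.16]
cv2.imwrite('pics/c3.png',np.vstack([np.hstack([f2(a,proj(a,P)[0]),f2(b,proj(b,P)[0])]),np.hstack([f(c,0,0,560,420),f2(c,proj(c,P)[0],160,120) if proj(c,P)[0][1]<360 else f(c,0,0,560,420)])]))
E
```

```text
t 5.5 pos [0.5457 0.2629 0.266 ] yaw -13.43 tilt [0.009  0.0047] F [ 1.2  1.  -2.4] open 0.357
shift [ 85.9 520.1   3.3]
```

View pics/c3.png

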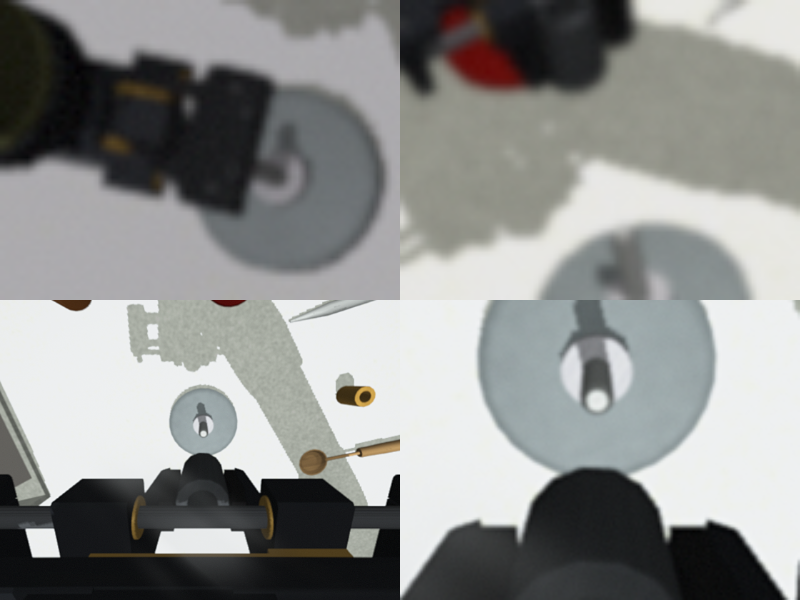

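Worn sleeve is held and the shaft is bare: tip in the lower-right crop at (597,400). Moving on to the green bin.

Call:
carry_out(
  motion=[
    [[8,40,0,0,0,0,0],[8,47,0,0,0,0,0],[8,48,0,0,0,0,0],[8,48,0,0,0,0,0],[8,48,0,0,0,0,0],[8,48,0,0,0,0,0],[8,48,0,0,0,0,0],[8,48,0,0,0,0,0]],
  ],
)

```text
clock: 6.45
tool_pos: [0.5168, -0.1194, 0.259]
eef_rot: [0.993, -0.117, -0.002, -0.0]
contact_force: [0.4, -1.1, -2.4]
opening: 0.361
```

Call:
carry_out(
  motion=[
    [[8,48,0,0,0,0,0],[8,48,0,0,0,0,0],[6,35,0,0,0,0,0],[0,14,0,0,0,0,0],[0,0,0,0,0,0,0],[0,0,0,0,0,0,0]],
  ],
)

```text
clock: 7.05
tool_pos: [0.506, -0.2617, 0.2596]
eef_rot: [0.993, -0.116, -0.001, -0.001]
contact_force: [0.2, 0.2, -1.5]
opening: 0.358
```

```bash
python3 - <<'E'
from h import *
import pickle
plan([.5085,-.263,.26])
a=snap('top');b=snap('side');c=snap('wrist')
f=lambda s,x,y,w,h:cv2.resize(cv2.cvtColor(s['pixels'],4)[y:y+h,x:x+w],(400,300))
cv2.imwrite('pics/c4.png',np.vstack([np.hstack([f(a,262,170,120,90),f(b,247,130,120,90)]),np.hstack([f(c,0,0,560,420),f(c,160,120,240,180)])]))
_,_,c=pickle.load(open('d3.pkl','rb'))
P=proj(c,[.5435,.26,.16])[0]; P=np.array([int(P[0]-80),int(P[1]-60)])
t=P+[78.8,40]; print(t,'tip',atz(c,*t,.093))
sh=P+np.array([197,71])/2.5; print('shoulder',atz(c,*sh,.03))
E
```

```text
t 7.05 pos [ 0.506  -0.2617  0.2596] yaw -13.31 tilt [-0.002   0.0027] F [ 0.2  0.2 -1.5] open 0.358
shift [ 2.8  0.7 -0.4]
[284.8 187. ] tip [0.54500235 0.26084395 0.093     ]
shoulder [0.54478516 0.26055613 0.03      ]
```

View pics/c4.png

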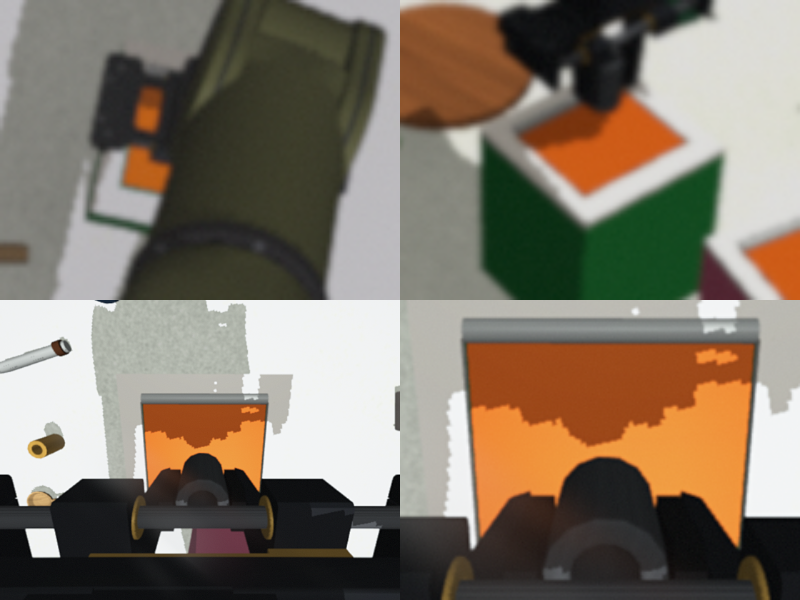

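Wrist and side views: the sleeve sits over the green bin's centre, with the grey hinge bar on the far side. The wrist view puts the shaft at (.545,.261). Pushing down now.

Call:
carry_out(
  motion=[
    [[2,0,20,0,0,0,0],[0,0,20,0,0,0,0],[0,0,12,0,0,0,0],[0,0,12,0,0,0,0],[0,0,12,0,0,0,0],[0,0,12,0,0,0,0],[0,0,2,0,0,0,0],[0,0,0,0,0,0,0]],
  ],
  squeeze=25,
)

```text
clock: 8.0
tool_pos: [0.5073, -0.2641, 0.1701]
eef_rot: [0.993, -0.117, -0.001, -0.0]
contact_force: [-0.6, 0.4, -2.3]
opening: 0.354
```

```bash
python3 - <<'E'
from h import *
plan([.5085,-.263,.17])
a=snap('wrist');b=snap('side')
f=lambda s,x,y,w,h:cv2.resize(cv2.cvtColor(s['pixels'],4)[y:y+h,x:x+w],(400,300))
cv2.imwrite('pics/c5.png',np.hstack([f(b,247,130,120,90),f(a,160,120,240,180)]))
E
```

```text
t 8.0 pos [ 0.5073 -0.2641  0.1701] yaw -13.42 tilt [-0.002   0.0008] F [-0.6  0.4 -2.3] open 0.354
shift [ 0.9 -1.4  0.1]
```

View pics/c5.png

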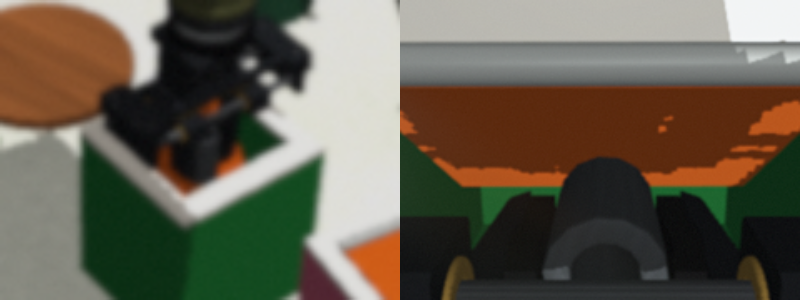

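The flap is pushed well open and the sleeve is still in the grip. I'll let go with a partial opening, so the fingers stay inside the mouth.

Call:
carry_out(
  motion=[
    [[0,0,0,0,0,0,55],[0,0,0,0,0,0,55],[0,0,0,0,0,0,55],[0,0,0,0,0,0,55],[0,0,0,0,0,0,55],[0,0,0,0,0,0,55],[0,0,0,0,0,0,55]],
  ],
)

```text
clock: 8.8
tool_pos: [0.5082, -0.2645, 0.1708]
eef_rot: [0.993, -0.117, 0.0, 0.0]
contact_force: [0.6, -0.5, 1.0]
opening: 0.546
```

Call:
carry_out(
  motion=[
    [[0,0,-20,0,0,0,55],[0,0,-20,0,0,0,55],[0,0,-30,0,0,0,55],[0,0,-30,0,0,0,55],[0,0,0,0,0,0,55],[0,0,0,0,0,0,55],[0,0,0,0,0,0,55]],
  ],
)

```text
clock: 9.5
tool_pos: [0.5073, -0.264, 0.2695]
eef_rot: [0.993, -0.117, -0.001, -0.0]
contact_force: [0.5, -0.2, -1.0]
opening: 0.551
```

```bash
python3 - <<'E'
from h import *
plan([.465,.01,.25])
a=snap('wrist');b=snap('side')
f=lambda s,x,y,w,h:cv2.resize(cv2.cvtColor(s['pixels'],4)[y:y+h,x:x+w],(400,300))
cv2.imwrite('pics/c6.png',np.hstack([f(b,247,130,120,90),f(a,0,0,560,420)]))
E
```

```text
t 9.5 pos [ 0.5073 -0.264   0.2695] yaw -13.41 tilt [-0.0024  0.0011] F [ 0.5 -0.2 -1. ] open 0.551
shift [-104.6 -256.7   19.9]
```

View pics/c6.png

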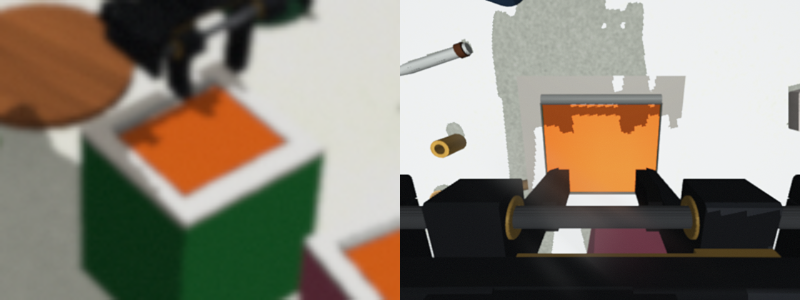

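The sleeve is gone and the flap has shut. Next is the brass sleeve.

Call:
carry_out(
  motion=[
    [[-17,-43,0,0,0,0,70],[-17,-43,0,0,0,0,100],[-17,-43,0,0,0,0,100],[-17,-43,0,0,0,0,100],[-17,-43,10,0,0,0,100],[-19,-42,10,0,0,0,100],[0,0,0,0,0,0,100],[0,0,0,0,0,0,100]],
  ],
)

```text
clock: 10.4
tool_pos: [0.466, 0.0107, 0.25]
eef_rot: [0.993, -0.115, -0.001, 0.0]
contact_force: [-0.1, -1.0, -0.1]
opening: 1.001
```

```bash
python3 - <<'E'
from h import *
plan([.533,.0085,.035])
s=snap('wrist'); q=proj(s,[.533,.0085,.05])[0]; print(q)
p=s['pixels'].astype(int); x0,y0=int(q[0])-30,int(q[1])-30
p=p[y0:y0+60,x0:x0+60]; print(((p[...,0]-p[...,2])[::2,::2]))
E
```

```text
t 10.4 pos [0.466  0.0107 0.25  ] yaw -13.24 tilt [-0.0019 -0.0003] F [-0.1 -1.  -0.1] open 1.001
shift [ 66.1 -13.4 214.9]
[271.32461476 120.06503306]
[[ 3  4  4  3  4  4  5  2  3  3  5  4  4  4  5  3  3  3  4  3  3  4  5  3
   4  2  5  3  4  5]
 [ 2  3  4  5  3  3  4  4  5  4  4  5  4  3  4  4  4  4  3  4  4  4  5  4
   3  4  5  4  4  4]
 [-3  4  3  2  4  3  4  4  3  4  5  6  5  5  4  3  4  5  5  3  4  4  4  4
   4  5  4  3  4  4]
 [-5  4  4  3  5  5  4  3  3  6  5  4  4  4  4  5  3  4  3  4  6  4  5  5
   5  3  4  4  5  3]
 [-4  2  4  5  4  5  4  5  3  4  3  3  4  5  5  4  5  5  2  4  3  5  4  3
   4  3  3  3  3  3]
 [-2 -2  3  4  4  3  4  6  5  5  4  4  4  4  3  4  4  4  3  3  4  5  3  6
   4  2  5  4  4  4]
 [-3 -2  4  4  5  4  4  4  5  4  3  2  6 12 14 11  8  6  4  3  4  4  5  5
   5  4  4  3  3  4]
 [-5 -4  4  4  3  3  5  5  4  3  7 23 53 70 71 67 62 38 15  5  4  5  4  3
   4  5  3  4  4  4]
 [-5 -5  2  6  4  3  4  5  2  8 50 74 72 71 69 68 70 71 64 29  7  4  4  4
   4  4  4  3  4  5]
 [-5 -4 -1  4  3  3  4  3  8 47 73 72 69 66 64 63 66 67 73 70 29  3  2  4
   3  3  3  3  2  4
[... 1202 characters left out ...]
3  3  3  4  5
   3  4  3  4  5  4]
 [-1 -3 -5 -5 -2 -1 -1  4  5  4  5  4  3  4  3  4  4  4  4  4  5  5  4  3
   5  4  4  4  3  5]
 [ 1  0 -6 -4 -2 -4 -4  2  5  5  2  3  3  3  4  5  4  5  5  4  5  4  3  3
   4  4  5  4  3  3]
 [-2 -4 -5 -5  2 -1 -1  0  5  5  3  5  4  4  5  4  4  4  4  4  4  5  5  3
   5  5  4  5  4  5]
 [-6 -5 -5 -4 -3 -2  4 -1  0  6  5  4  4  5  5  3  4  5  5  4  4  4  4  3
   3  4  4  4  3  4]
 [-5 -6 -6 -4 -6 -6 -3 -5 -2  4  3  3  5  4  3  5  5  4  5  5  4  4  4  4
   4  3  4  4  5  4]
 [-5 -6 -4 -5 -5 -5 -5 -6 -5  3  4  4  4  4  4  3  4  5  4  4  4  5  4  3
   4  5  3  4  5  4]
 [-5 -5 -3 -4 -5 -4 -5 -5 -6  1  6  4  4  3  4  4  5  4  4  4  5  4  5  5
   4  4  3  5  4  4]]
```

Call:
carry_out(
  motion=[
    [[33,-7,0,0,0,-0.003,100],[34,-7.5,20,0,0,0,100],[0,0,45,0,0,0,100],[0,0,45,0,0,0,100],[0,0,45,0,0,0,100],[0,0,40,0,0,0,100],[0,0,19,0,0,0,100],[0,0,0,0,0,0,100]],
  ],
  squeeze=20,
)

```text
clock: 11.25
tool_pos: [0.5337, 0.0057, 0.034]
eef_rot: [0.993, -0.117, -0.002, 0.001]
contact_force: [-0.2, 0.2, -0.8]
opening: 1.002
```

Call:
carry_out(
  motion=[
    [[0,0,0,0,0,0,100],[0,0,0,0,0,0,0],[0,0,0,0,0,0,0],[0,0,0,0,0,0,0],[0,0,0,0,0,0,0],[0,0,0,0,0,0,0],[0,0,0,0,0,0,0],[0,0,0,0,0,0,0]],
  ],
)

```text
clock: 12.05
tool_pos: [0.5351, 0.0084, 0.0367]
eef_rot: [0.993, -0.115, 0.0, 0.0]
contact_force: [0.2, -0.5, 0.5]
opening: 0.391
```

```bash
python3 -c "
from h import *
plan([.535,.0095,.0357])"
```

```text
t 12.05 pos [0.5351 0.0084 0.0367] yaw -13.24 tilt [ 0.     -0.0001] F [ 0.2 -0.5  0.5] open 0.391
shift [-0.4 -1.1  1. ]
```

Call:
carry_out(
  motion=[
    [[0,0,0,0,0,0,0],[0,0,0,0,0,0,0],[0,0,0,0,0,0,0],[0,0,0,0,0,0,0]],
  ],
)

```text
clock: 12.45
tool_pos: [0.5351, 0.0084, 0.0367]
eef_rot: [0.993, -0.115, 0.0, -0.0]
contact_force: [-0.5, 0.0, 1.0]
opening: 0.361
```

Call:
carry_out(
  motion=[
    [[0,0,-15,0,0,0,0],[0,0,-30,0,0,0,0],[0,0,-40,0,0,0,0],[0,0,-45,0,0,0,0],[0,0,-20,0,0,0,0],[0,0,0,0,0,0,0],[0,0,0,0,0,0,0]],
  ],
)

```text
clock: 13.15
tool_pos: [0.5346, 0.0083, 0.1869]
eef_rot: [0.993, -0.115, -0.0, 0.0]
contact_force: [0.1, 0.6, -2.1]
opening: 0.356
```

```bash
python3 -c "
from h import *
plan([.5445,.2607,.18],-13.4)"
```

```text
t 13.15 pos [0.5346 0.0083 0.1869] yaw -13.25 tilt [-0.0001 -0.0001] F [ 0.1  0.6 -2.1] open 0.356
turn az 0.0026
shift [ -48.9 -247.8    6.9]
```

Call:
carry_out(
  motion=[
    [[-8,-41,0,0,0,0.003,0],[-8,-41,0,0,0,0,0],[-8,-41,0,0,0,0,0],[-8,-41,0,0,0,0,0],[-8,-41,0,0,0,0,0],[-9,-43,0,0,0,0,0],[0,0,0,0,0,0,0],[0,0,0,0,0,0,0]],
  ],
)

```text
clock: 13.95
tool_pos: [0.5432, 0.2619, 0.1845]
eef_rot: [0.993, -0.115, -0.002, 0.001]
contact_force: [0.2, -1.7, -2.0]
opening: 0.359
```

Call:
carry_out(
  motion=[
    [[0,0,0,0,0,0,0],[0,0,0,0,0,0,0],[0,0,0,0,0,0,0]],
  ],
)

```text
clock: 14.25
tool_pos: [0.5451, 0.2593, 0.1865]
eef_rot: [0.993, -0.118, -0.0, 0.001]
contact_force: [0.7, -0.4, -1.8]
opening: 0.36
```

```bash
python3 - <<'E'
from h import *
import pickle
plan([.5445,.2607,.18])
S={n:snap(n) for n in('top','side','wrist')}
pickle.dump(S,open('d7.pkl','wb'))
a,c,t=S['side'],S['wrist'],S['top']
st=readout.get_state();tp=np.array(st['tool_pos'])
print('wrist: tip',proj(c,[.5445,.2607,.093]),'sleeve bottom',proj(c,tp-[0,0,.0367]),'top',proj(c,tp+[0,0,.0133]))
f=lambda s,x,y,w,h:cv2.resize(cv2.cvtColor(s['pixels'],4)[y:y+h,x:x+w],(400,300),interpolation=2)
q=proj(a,[.5445,.2607,.12])[0].astype(int);q2=proj(t,[.5445,.2607,.12])[0].astype(int); w=proj(c,[.5445,.2607,.13])[0].astype(int); print(q,q2,w)
cv2.imwrite('pics/c7.png',np.vstack([np.hstack([f(a,q[0]-40,q[1]-30,80,60),f(t,q2[0]-40,q2[1]-30,80,60)]),np.hstack([f(c,0,0,560,420),f(c,w[0]-80,w[1]-60,160,120)])]))
E
```

```text
t 14.25 pos [0.5451 0.2593 0.1865] yaw -13.55 tilt [-0.0005 -0.001 ] F [ 0.7 -0.4 -1.8] open 0.36
shift [-0.9 -1.2  6.5]
wrist: tip [[283.91523839 212.59642697]] sleeve bottom [[284.79191687 241.77930213]] top [[285.53389524 289.78468026]]
[170 288] [142 206] [284 230]
```

View pics/c7.png

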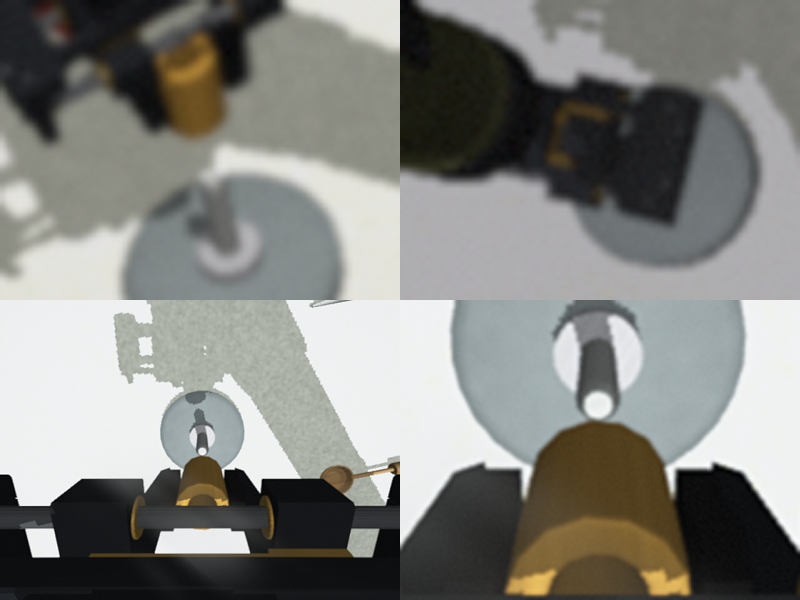

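Wrist view: tip at px (283.2,211.6). The sleeve's lower near rim is at about (284,218.8), so the alignment is close. I'll compute the residual.

```bash
python3 - <<'E'
from h import *
import pickle
c=pickle.load(open('d7.pkl','rb'))['wrist']
tip=atz(c,283.2,211.6,.093); print('tip',tip)
zb=.1498
th=np.linspace(0,2*np.pi,400)
def rim(x,y): return proj(c,np.c_[x+.016*np.cos(th),y+.016*np.sin(th),0*th+zb])
best=min(((abs(rim(x,y)[:,1].min()-218.8)+abs((rim(x,y)[:,0].min()+rim(x,y)[:,0].max())/2-284)),x,y) for x in np.arange(.538,.552,.0005) for y in np.arange(.254,.266,.0005)); print(best, rim(*best[1:])[:,0].min(),rim(*best[1:])[:,0].max())
p=c['pixels'].astype(int)
for v in (205,208,211,214): print(v,p[v,268:300].sum(1)//3)
print('col',p[196:232,283].tolist())
for v in (232,240): print(v,(p[v,240:330,0]-p[v,240:330,2]).tolist())
plan(tip)
E
```

```text
tip [0.54539572 0.26104233 0.093     ]
(np.float64(0.3617793866998227), np.float64(0.5429999999999995), np.float64(0.261)) 256.61322389648603 312.0750171104595
205 [172 171 175 192 214 222 178  97  66  76  78  85  92  96 103 106 105 101
 102 100  93  82  86 143 202 214 201 183 176 174 173 175]
208 [172 174 172 172 172 164 120  75  74  95 141 193 229 239 239 239 238 237
 219 178 133  99  89 104 150 174 175 174 175 174 175 175]
211 [171 172 171 170 174 169 136  88  86 144 215 236 234 233 232 233 233 234
 237 239 203 128  96 117 154 173 173 175 174 175 173 174]
214 [172 172 171 172 171 173 168 148 120 126 193 235 239 239 239 239 239 240
 241 227 172 126 140 165 174 175 175 173 173 172 173 173]
col [[78, 80, 80], [81, 83, 81], [81, 84, 83], [79, 82, 82], [80, 84, 83], [81, 84, 82], [85, 88, 87], [88, 91, 90], [92, 96, 94], [104, 108, 107], [158, 161, 160], [220, 227, 224], [238, 241, 239], [234, 238, 236], [231, 235, 234], [232, 235, 234], [232, 236, 235], [235, 238, 237], [238, 241, 240], [240, 243, 242], [233, 238, 238], [177, 183, 180], [106, 103, 92], [78, 62, 34], [77, 58, 25], [77,
[... 297 characters left out ...]
9, 50, 50, 52, 51, 53, 52, 51, 53, 52, 51, 52, 54, 52, 53, 51, 53, 53, 53, 52, 52, 52, 52, 53, 53, 54, 52, 52, 52, 53, 53, 56, 45, 21, -1, -12, -13, -13, -15, -14, -14, -11, -10, -7, -2, -1, -1, -2, -3, -3, -2, -3, -2, -3, -3, -3]
240 [-1, 1, -1, 0, 0, 0, 1, 0, 1, -1, 1, -1, -5, -6, -3, -1, 7, 25, 34, 34, 35, 38, 39, 39, 43, 44, 45, 45, 48, 48, 47, 47, 46, 48, 50, 49, 49, 49, 51, 50, 51, 52, 50, 52, 51, 50, 52, 52, 53, 54, 54, 53, 54, 55, 52, 49, 52, 53, 53, 54, 55, 55, 54, 53, 52, 52, 52, 53, 54, 48, 19, -1, -3, -4, -2, 0, -1, -1, 1, -1, 1, -1, -1, -3, 0, -1, 0, 0, -2, -2]
t 14.4 pos [0.545  0.2602 0.1867] yaw -13.48 tilt [ 0.     -0.0002] F [-0.1  0.  -1.9] open 0.36
shift [ 0.1 -0.9 93.7]
```

Call:
carry_out(
  motion=[
    [[1,-0.4,20,0,0,0,0],[0,0,20,0,0,0,0],[0,0,10,0,0,0,0],[0,0,5,0,0,0,0],[0,0,4,0,0,0,0],[0,0,4,0,0,0,0],[0,0,4,0,0,0,0],[0,0,0,0,0,0,0]],
  ],
)

```text
clock: 15.2
tool_pos: [0.5458, 0.2611, 0.1195]
eef_rot: [0.993, -0.117, -0.0, 0.0]
contact_force: [-0.2, 0.6, -2.4]
opening: 0.36
```

```bash
python3 - <<'E'
from h import *
plan([.5454,.261,.0667])
print(readout.get_state()['moment'])
E
```

```text
t 15.2 pos [0.5458 0.2611 0.1195] yaw -13.42 tilt [-0.0003 -0.0002] F [-0.2  0.6 -2.4] open 0.36
shift [-0.4  0.2 52.8]
[ 0.08530201 -0.03327578  0.01100601]
```

No contact force, and the sleeve is 10 mm past the tip, so it is on the shaft. Continuing down.

Call:
carry_out(
  motion=[
    [[0,0,5,0,0,0,0],[0,0,5,0,0,0,0],[0,0,6,0,0,0,0],[0,0,6,0,0,0,0],[0,0,6,0,0,0,0],[0,0,6,0,0,0,0],[0,0,6,0,0,0,0],[0,0,0,0,0,0,0]],
  ],
)

```text
clock: 16.0
tool_pos: [0.5453, 0.2609, 0.0787]
eef_rot: [0.993, -0.117, -0.001, 0.0]
contact_force: [-0.5, 0.9, -2.0]
opening: 0.36
```

```bash
python3 - <<'E'
from h import *
plan([.5454,.261,.0667])
print(readout.get_state()['moment'])
E
```

```text
t 16.0 pos [0.5453 0.2609 0.0787] yaw -13.41 tilt [-0.0016 -0.0008] F [-0.5  0.9 -2. ] open 0.36
shift [ 0.  -0.2 12. ]
[0.02576359 0.01044626 0.02800718]
```

Call:
carry_out(
  motion=[
    [[0,0,4,0,0,0,0],[0,0,4,0,0,0,0],[0,0,2,0,0,0,0],[0,0,1,0,0,0,0],[0,0,0.5,0,0,0,0],[0,0,0,0,0,0,0],[0,0,0,0,0,0,0]],
  ],
)

```text
clock: 16.7
tool_pos: [0.546, 0.2611, 0.0683]
eef_rot: [0.993, -0.117, 0.0, -0.0]
contact_force: [0.6, -0.1, -1.5]
opening: 0.361
```

```bash
python3 - <<'E'
from h import *
plan([.5454,.261,.0667])
E
```

```text
t 16.7 pos [0.546  0.2611 0.0683] yaw -13.42 tilt [0.0003 0.0001] F [ 0.6 -0.1 -1.5] open 0.361
shift [-0.6  0.3  1.6]
```

Force not yet rising; press gently until it does.

Call:
carry_out(
  motion=[
    [[0,0,0.7,0,0,0,0],[0,0,0.7,0,0,0,0],[0,0,0.6,0,0,0,0],[0,0,0,0,0,0,0],[0,0,0,0,0,0,0]],
  ],
)

```text
clock: 17.2
tool_pos: [0.546, 0.2611, 0.0667]
eef_rot: [0.993, -0.117, 0.0, -0.0]
contact_force: [-1.3, -0.1, 4.8]
opening: 0.362
```

```bash
python3 - <<'E'
from h import *
plan([.5454,.261,.0667])
E
```

```text
t 17.2 pos [0.546  0.2611 0.0667] yaw -13.42 tilt [0.0003 0.0001] F [-1.3 -0.1  4.8] open 0.362
shift [-0.6  0.3 -0. ]
```

Seated: upward force at exactly the expected height (TCP 0.0667). Release and retreat.

Call:
carry_out(
  motion=[
    [[0,0,0,0,0,0,50],[0,0,0,0,0,0,70],[0,0,0,0,0,0,100],[0,0,0,0,0,0,100],[0,0,0,0,0,0,100],[0,0,0,0,0,0,100],[0,0,0,0,0,0,100]],
  ],
)

```text
clock: 17.9
tool_pos: [0.546, 0.2611, 0.0662]
eef_rot: [0.993, -0.117, 0.0, 0.0]
contact_force: [0.2, 0.3, 0.1]
opening: 0.975
```

Call:
carry_out(
  motion=[
    [[0,0,-15,0,0,0,100],[0,0,-30,0,0,0,100],[0,0,-45,0,0,0,100],[0,0,-45,0,0,0,100],[-40,0,-20,0,0,0,100],[-40,0,0,0,0,0,100],[0,0,0,0,0,0,100],[0,0,0,0,0,0,100]],
  ],
)

```text
clock: 18.7
tool_pos: [0.4677, 0.2802, 0.2224]
eef_rot: [0.993, -0.116, 0.0, -0.0]
contact_force: [1.0, -0.5, -0.7]
opening: 0.997
```

```bash
python3 - <<'E'
from h import *
plan([.5454,.261,.0667])
t,a,c=[snap(n) for n in('top','side','wrist')]
f=lambda s,x,y,w,h:cv2.resize(cv2.cvtColor(s['pixels'],4)[y:y+h,x:x+w],(400,300),interpolation=2)
q=proj(a,[.5454,.261,.06])[0].astype(int); w=proj(c,[.5454,.261,.06])[0].astype(int)
print('side pred bottom/top/tip',proj(a,[[.5454,.261,z] for z in(.03,.08,.093)])-q+[40,30])
cv2.imwrite('pics/c8.png',np.vstack([np.hstack([f(a,q[0]-40,q[1]-30,80,60),f(t,0,0,560,420)]),np.hstack([f(a,0,0,560,420),f(c,w[0]-80,max(0,w[1]-60),160,120)])]))
E
```

```text
t 18.7 pos [0.4677 0.2802 0.2224] yaw -13.32 tilt [0.001  0.0008] F [ 1.  -0.5 -0.7] open 0.997
shift [ 79.9   0.9 155.8]
side pred bottom/top/tip [[42.05598131 36.43262172]
 [39.39028288 25.84349876]
 [38.67676641 22.99633726]]
```

View pics/c8.png

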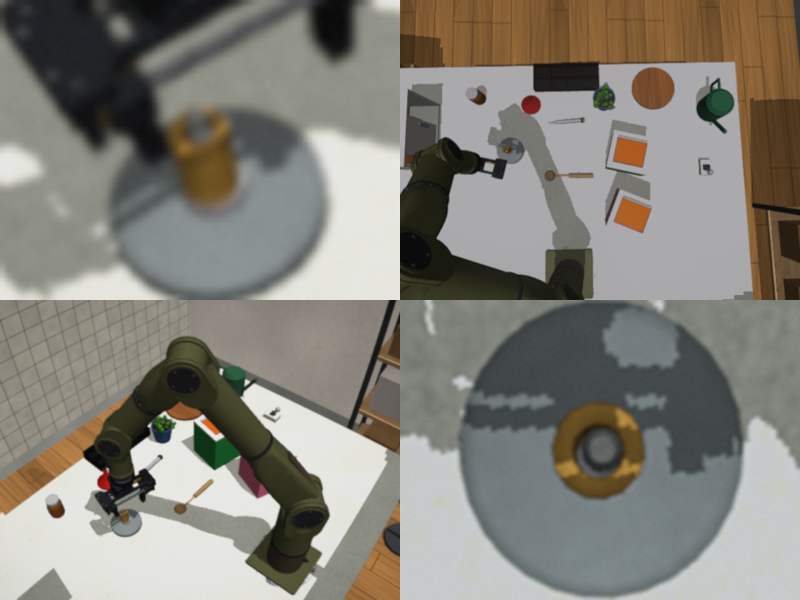

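The brass sleeve is upright on the shoulder with the shaft through its bore, the flap is shut, nothing else has moved, and the gripper is clear. Handing in.

```bash
python3 -c "
from h import *
print(ticket.finish_job())"
```

```text
the job is handed in; nothing more can be done
None
```

I drew the worn sleeve off the shaft and pushed it, still gripped, about 45 mm below the green bin's mouth with the flap swung well open. After I let go, the pictures showed the gripper empty and the flap shut. The sleeve inside the bin was not seen directly.

I then lowered the brass sleeve over the shaft in the grip. The contact force rose to about 5 N at exactly the height where its lower end meets the shoulder, and I released it there.

- **Final checks:** the last pictures showed the brass sleeve upright on the shoulder with the shaft through its bore and the flap shut. The other items looked unmoved by eye. The arm was clear, with only about 1 N of noise on the force reading. The job was handed in at about 19 s, and no verdict was reported.
- **Disagreement:** two estimates of the brass sleeve's position in the grip differed by about 1.5 mm along the tool's x axis. I split the difference, and it went onto the shaft with no noticeable side force.

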